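# Gauge the bore of a fired collar with a go / no-go plug gauge

## Robot

A 6-joint arm with a two-finger parallel gripper is mounted at the origin on the work surface; the furniture and walls round the work are solid. World frame = base frame: x ahead of the robot, y to its left, z up, the work surface at z = 0. Lengths are in m, angles in degrees, forces in N, time in s.
With the tool pointing down it reaches from about 0.4 to 0.825 m from the base axis. Payload 7 kg.
Tool frame: the origin (TCP) lies on the centre line of the jaws, within the pads' length; the fingertips stand 11 mm ahead of it and the grasp point (between the pads) lies 8 mm behind it; z points along the fingers, y is the line along which they close (so a half turn about z gives the same grasp; the last joint's range is limited). The gripper opens to 88 mm and grips with 3 to 60 N. Pads are 19 mm wide; open, the fingers measure 130 mm over their backs; the gripper's body (78 mm by 193 mm) begins 47 mm behind the grasp point.
Start: joints at [-53.795, 20.546, 0.682, 0, -70.136, -16.507], TCP at [0.227, -0.635, 0.238] pointing down, gripper open.
Joint ranges: [-176.03, 176.03], [-82.01, 121.73], [-58.28, 71.71], [-173.87, 95.51], [-174.79, -0.11], [-173.66, 173.66]. Speed limits (degrees/s): [136.94, 136.94, 172.46, 180, 180, 180].

## Interface

Orientations are given as [roll, pitch, yaw] about the fixed x, y, z axes, in that order (R = Rz(yaw) Ry(pitch) Rx(roll)).
In Python, from plant import r, capture, camera_model, job gives the robot as it stands.
- The arm moves only by the tool drive_tool, never from a script. Its argument "increments" is a list that holds one entry, the list of rows, each a list of 5 numbers: the gripper's target within -1 to 1 (fully open at 1, half-way at 0, shut at -1), then the shift along the tool's x, y, z scaled (see below), then the turn about the tool's z scaled (see below). In form: [[[gripper, tx, ty, tz, roll], ...]]. A call has 1 to 5 rows; each row is the pose to reach, as a shift and turn from the pose commanded when the call began, along the tool's axes at that moment, turning the shorter way round; what a row does not reach only later rows make up. The controller multiplies each number of a shift by 120 mm and each number of a turn by 360 degrees. A row lasts 1/8 s, in which the tool goes at most 62.5 mm and 10.7 degrees, less where a joint would pass 70% of its speed; a pose out of reach is approached as far as the arm can. A call with a number of a shift or a turn outside -1 to 1 is refused whole. A call with a gripper value outside its range is refused whole. The fingers move at their own pace and stop on an object; "squeeze" is the grip in N (left out, the last holds). Time passes only in rows, so rows that repeat a pose let the fingers close. It gives the time, the measured TCP pose, the force, the opening and the grip force at its end, in the units of the state.
- r.get_state(): the state, without advancing time (a new reading comes with each control period).
- capture(name): name is "side" or "top" or "wrist"; returns the picture (420x560x3 uint8, red, green, blue); there is no depth.
- camera_model(name): a dict with "camera_matrix" (3x3 intrinsics, pixels), "rvec" (rotation vector, rad) and "tvec" (3), from world to camera coordinates, as OpenCV has them. Camera axes: x right, y down, z forward; pixel columns grow to the right and rows downward; lengths in m; the calibration is good to about 2 mm. A picture is of the moment at which its call begins: read the wrist's pose just before it. camera_model takes no time and is no camera call; for the wrist camera it gives the pose at the moment of the call.
- job.close_job(): hands the job in; it is judged then, once.
The state is a dict: "time_s": time; "joints": joint angles; "qd": joint speeds; "joint_torque": joint torques, N m; "tcp_pos": TCP position; "eef_rot": TCP orientation; "contact_force": force on the tool from outside, world axes, zero at the start; "moment": the same for the moment, N m; "gripper_width": finger opening in m; "gripper_force": force on a finger pad.
Only numpy, scipy, OpenCV 4.12 (cv2) and the standard library are available. Lean on these libraries where they do the work, as an engineer would, in place of code of your own. Each camera call takes 0.05 s, during which the arm holds its last target. There are 200 camera calls.

## Task

Check the bore of the terracotta collar that has a wider foot ring with the two-legged wooden plug gauge: push its thin (go) plug fully home in the bore, then draw it out and set its thick (no-go) plug squarely down on the mouth of the same bore, so that it visibly rests on the rim and does not enter. Then stand the gauge upright on its two plugs on the free worktop, clear of the collars, and let go. Leave both collars standing where they are.

Things in the scene. Friction and masses are not known exactly. Their poses are not given: they have to be found in the camera images.
- gauge_grip (a point): Wooden gauge, 96 mm tall, standing on its two plugs. Point: centre of the grip block on top (40 along x, 22 along y, 50 tall), 71 mm above the plugs' feet; z up, x along the bar. Bar below: 106 x 28 x 14 mm, underside 39 mm below the point. Under it two plugs 32 mm long: thin go plug (diameter 24, foot chamfered to 18) 32 mm along +x; thick no-go plug (38) 32 mm along -x. Fully home: bar meets rim.
- collar_mouth (a point): Collar to check: loose terracotta ring, 0.6 kg, 50 mm tall, body 62 mm outside diameter, with a wider foot ring (diameter 84, 10 mm tall) at the bottom and a straight bore of 30 mm diameter right through. Point: centre of the bore at the top rim, 50 mm above the worktop; z up along the bore.
- plain_collar: The other collar, a bystander: straight terracotta ring with no foot ring, 72 mm outside diameter, 50 mm tall, with a wider bore of 44 mm. Origin at the centre of its underside, z up. The two collars may stand in either place.
Things that resemble listed ones, but are neither listed nor needed, are in the scene too. Leave any black look-alike of the part that bears gauge_grip alone.

How it is judged (in metres and radians):
On the way, in this order (a step that is already met when the one before it is completed fails the run):
1. the go plug is fully home in the footed collar's bore (bar within 6 mm of the rim, gauge upright within 10 degrees) (x of collar_mouth in the frame of gauge_grip between 0.025 and 0.039 m and y of collar_mouth in the frame of gauge_grip between -0.007 and 0.007 m and z of collar_mouth in the frame of gauge_grip between -0.045 and -0.034 m and angle between gauge_grip's own z axis and vertical below 0.175 rad), for 0.2 s.
2. the no-go plug rests on the mouth of the same bore without entering (centred within 10 mm, foot within 6 mm of the rim's height, touching the collar, upright within 10 degrees) (x of collar_mouth in the frame of gauge_grip between -0.042 and -0.022 m and y of collar_mouth in the frame of gauge_grip between -0.01 and 0.01 m and z of collar_mouth in the frame of gauge_grip between -0.077 and -0.065 m and angle between gauge_grip's own z axis and vertical below 0.175 rad and contact force between gauge and footed_collar above 0.8 N), for 0.2 s.
At the end, for the whole second after the job is handed in: The gauge stands at rest, upright (within 7 degrees) on its two plugs on the worktop, its centre more than 60 mm from both collars' centres; the footed collar stands upright within 40 mm of where it was, and the plain collar upright within 30 mm of where it was (angle between gauge_grip's own z axis and vertical below 0.12 rad and height (world z) of gauge_grip between 0.065 and 0.077 m and horizontal distance between gauge_grip and collar_mouth above 0.06 m and horizontal distance between gauge_grip and plain_collar above 0.06 m and linear speed of gauge below 0.02 m/s and distance of collar_mouth from where it was at the start of the episode below 0.04 m and angle between each of collar_mouth, plain_collar's own z axis and vertical below 0.1 rad and distance of plain_collar from where it was at the start of the episode below 0.03 m); the robot touches nothing.
It fails at once if a collar is knocked over (angle between any of collar_mouth, plain_collar's own z axis and vertical above 0.5 rad).
It fails at once if the plain collar is pushed out of its place (more than 30 mm) (distance of plain_collar from where it was at the start of the episode above 0.03 m).
It also fails if it takes over 61 s, if anything falls off the work surface, if the arm or the gripper's body presses on something with over 40 N, if the wrist force passes 120 N, or if a joint passes its speed limit or range.

## Working session

There is one attempt and no reset: what is moved stays moved. The work goes in short steps, Python scripts to look and compute and a tool call to move; the robot and the scene stay as the last step left them, time stands still between calls to the robot, and variables do not carry over. Pictures are saved under pics/ and viewed, at most 10 in all, crops included, and the job is handed in when it is done.

Besides the shell and the picture viewer there is one more tool, called after "Emit:" in YAML: its name, and indented under it one key for each argument. drive_tool: Moves the arm, as the interface text tells. Its arguments: {"type":"object","properties":{"increments":{"type":"array"},"squeeze":{"type":"number"}},"required":["increments"]}

```bash
mkdir -p pics; cat > h.py <<'E'
import numpy as np, cv2
from plant import r, capture, camera_model, job
def save(n,f,crop=None,s=1):
    im=capture(n)[:,:,::-1]
    if crop: x0,y0,x1,y1=crop; im=im[y0:y1,x0:x1]
    if s!=1: im=cv2.resize(im,None,fx=s,fy=s,interpolation=cv2.INTER_CUBIC)
    cv2.imwrite('pics/'+f,im)
def P(cm):
    R=cv2.Rodrigues(np.array(cm['rvec'],float))[0]; return np.array(cm['camera_matrix']),R,np.array(cm['tvec'],float).reshape(3)
def onz(cm,uv,z):
    K,R,t=P(cm); d=R.T@np.linalg.inv(K)@np.array([uv[0],uv[1],1.]); c=-R.T@t
    return c+d*(z-c[2])/d[2]
def tri(obs):
    A=np.zeros((3,3));b=np.zeros(3)
    for cm,uv in obs:
        K,R,t=P(cm); d=R.T@np.linalg.inv(K)@np.array([uv[0],uv[1],1.]); d/=np.linalg.norm(d); c=-R.T@t
        M=np.eye(3)-np.outer(d,d);A+=M;b+=M@c
    return np.linalg.solve(A,b)
def proj(cm,p):
    K,R,t=P(cm); q=K@(R@np.array(p,float)+t); return q[:2]/q[2]
E
python3 - <<'E'
from h import *
a=capture('top')[:,:,::-1];b=capture('side')[:,:,::-1]
cv2.imwrite('pics/top1.png',cv2.resize(a,(800,600)));cv2.imwrite('pics/side1.png',cv2.resize(b,(800,600)))
print(r.get_state())
E
```

```text
{'time_s': 0.1, 'joints': array([-5.37965002e+01,  2.05868391e+01,  6.38947771e-01, -1.73435328e-02,
       -7.01353609e+01, -1.65072278e+01]), 'qd': array([-0.08320815, -0.05784977,  0.22920856,  0.15477816, -0.04277633,
       -0.03800488]), 'joint_torque': array([-2.85123708e-03, -5.84160697e+01,  2.93749827e+01,  7.01538920e+00,
        1.02008818e-02, -7.15970668e-05]), 'tcp_pos': array([ 0.22733474, -0.63512108,  0.23672258]), 'eef_rot': array([ 1.79915546e+02, -8.02415307e-03, -1.60309627e+02]), 'contact_force': array([ 0.84637375,  0.48043061, -0.22444236]), 'moment': array([-0.02006441, -0.00414938, -0.02314305]), 'gripper_force': 0.0, 'gripper_width': 0.08759780650546581}
```

View pics/top1.png

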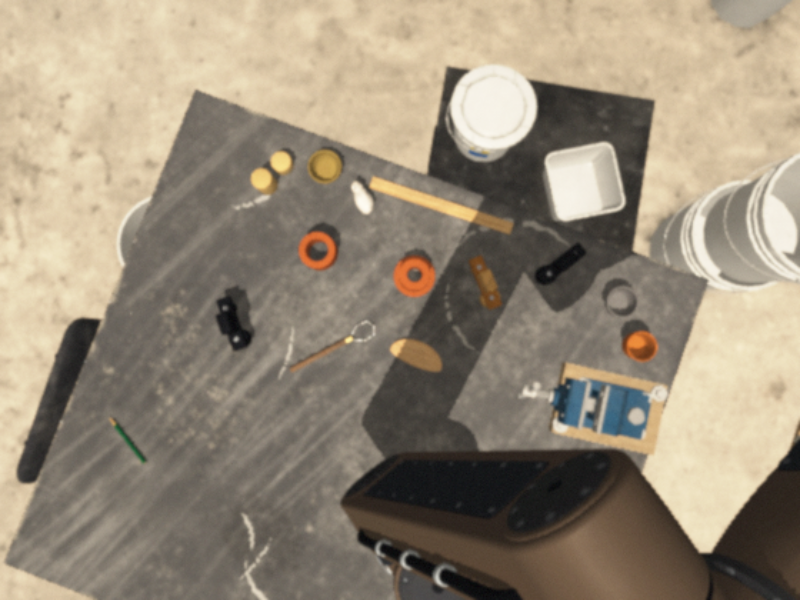

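View pics/side1.png

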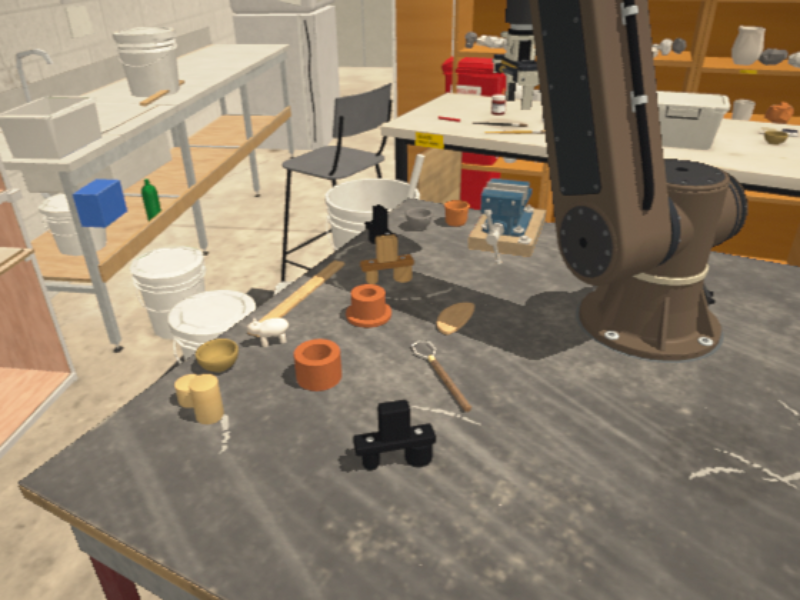

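The top view shows the wooden gauge at about (485,282), the footed collar at (414,276) and the plain collar at (318,250). There are black look-alikes at (233,323) and (560,264). In the side view the gauge is at (387,258), the footed collar's mouth at (368,293) and the plain collar at (318,350).

```bash
python3 - <<'E'
from h import *
k=1.4286
t=camera_model('top');s=camera_model('side')
def u(a,b): return (a/k,b/k)
for n,a,b in [('gauge top',(486,280),(386,240)),('footed',(414,276),(368,293)),('plain',(318,248),(318,349))]:
    print(n,tri([(t,u(*a)),(s,u(*b))]).round(3),onz(t,u(*a),.05).round(3))
for p in [(476,260),(494,304)]: print('bar end',onz(t,u(*p),.046).round(3))
print('blk',onz(t,u(560,264),.06).round(3))
a=capture('top')[:,:,::-1][140:240,255:425];b=capture('side')[:,:,::-1][130:240,220:320]
a=cv2.resize(a,None,fx=4,fy=4,interpolation=3)[:,:680];b=cv2.resize(b,None,fx=5,fy=5,interpolation=3)
cv2.imwrite('pics/side2.png',b)
E
```

```text
gauge top [ 0.48  -0.099  0.088] [ 0.484 -0.104  0.05 ]
footed [0.492 0.036 0.045] [0.49  0.036 0.05 ]
plain [0.541 0.223 0.049] [0.543 0.223 0.05 ]
bar end [ 0.523 -0.085  0.046]
bar end [ 0.438 -0.12   0.046]
blk [ 0.515 -0.245  0.06 ]
```

View pics/side2.png

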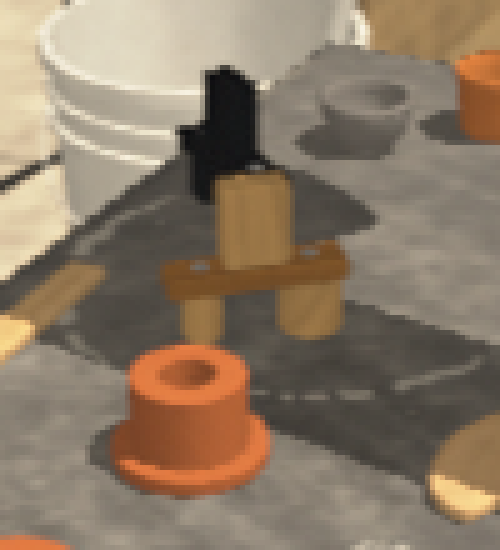

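The thin go plug is the left one in this crop, at about (203,320), which is the end away from the base (+x). The thick plug is the right one at about (310,305). So gauge yaw is about 22°, and the tool's current yaw of -160° already suits it.

Emit:
drive_tool:
  increments:
    - [[1,-0.87,0.87,0,-0.006],[1,-0.87,0.87,0,-0.006],[1,-0.87,0.87,0,-0.006],[1,-0.87,0.87,0,-0.006]]

```text
time_s: 0.7
tcp_pos: [0.2914, -0.5007, 0.2381]
eef_rot: [-180.0, 0.0, -158.0]
contact_force: [-0.1, -1.2, 0.1]
gripper_width: 0.0874
gripper_force: 0.0
```

Emit:
drive_tool:
  increments:
    - [[1,-0.87,0.87,0,0],[1,-0.87,0.87,0,0],[1,-0.87,0.87,0,0],[1,-0.87,0.87,0,0]]

```text
time_s: 1.2
tcp_pos: [0.3492, -0.3658, 0.2379]
eef_rot: [-180.0, 0.0, -158.0]
contact_force: [0.0, -0.4, 0.4]
gripper_width: 0.0878
gripper_force: 0.0
```

Emit:
drive_tool:
  increments:
    - [[1,-0.87,0.87,0,0],[1,-0.87,0.87,0,0],[1,-0.87,0.87,0,0],[1,-0.87,0.87,0,0]]

```text
time_s: 1.7
tcp_pos: [0.4073, -0.2304, 0.2376]
eef_rot: [-180.0, -0.0, -158.1]
contact_force: [0.0, 0.1, 0.8]
gripper_width: 0.0873
gripper_force: 0.0
```

```bash
python3 - <<'E'
from h import *
cm=camera_model('wrist')
for p in [(.48,-.1,.096),(.492,.036,.05),(.541,.223,.05)]: print(proj(cm,p))
K,R,t=P(cm);print(-R.T@t, R[2])
cv2.imwrite('pics/w1.png',capture('wrist')[:,:,::-1])
import pickle;pickle.dump(cm,open('w1.pkl','wb'))
E
```

```text
[381.09646951 314.46535036]
[473.5742845  339.85000881]
[587.80111194 422.14607132]
[ 0.3427845  -0.25661912  0.3843175 ] [ 0.2356778   0.09614611 -0.96706355]
```

Emit:
drive_tool:
  increments:
    - [[1,-0.97,0.78,0,0],[1,-0.97,0.78,0,0],[1,-0.97,0.78,0,0],[1,-0.97,0.78,0,0]]

```text
time_s: 2.25
tcp_pos: [0.4805, -0.1005, 0.2371]
eef_rot: [180.0, -0.1, -158.1]
contact_force: [0.7, -1.5, -0.6]
gripper_width: 0.0879
gripper_force: 0.0
```

```bash
python3 - <<'E'
from h import *
cm=camera_model('wrist')
for p in [(.48,-.1,.096),(.492,.036,.05),(.541,.223,.05)]: print(proj(cm,p))
im=capture('wrist')[:,:,::-1]
cv2.imwrite('pics/w2.png',im)
import pickle;pickle.dump(cm,open('w2.pkl','wb'))
a=cv2.imread('pics/w1.png')
c=np.hstack([a,im]); 
cv2.imwrite('pics/w12.png',cv2.resize(im,(800,600),interpolation=3))
E
```

```text
[283.37509217 195.53956867]
[400.30666195 243.16286989]
[529.2594919  339.22895941]
```

View pics/w12.png

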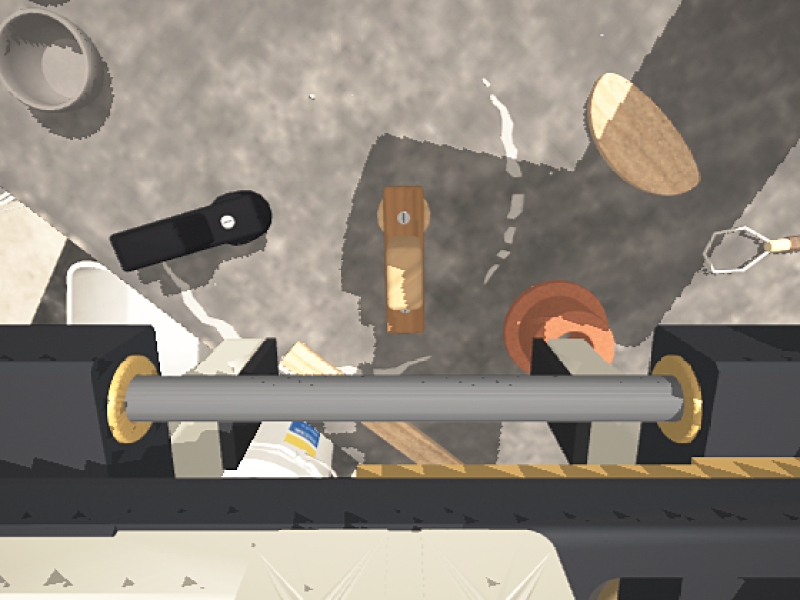

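The wrist view shows the gauge standing upright in the picture. Its bar ends are at (403,186) and (405,332), the thick plug's flange shows at the upper end (403,217), and the lit grip block reaches from about (387,250) to (423,309). The footed collar, partly hidden by the finger, is at about (575,340).

```bash
python3 - <<'E'
from h import *
import pickle
cm=pickle.load(open('w2.pkl','rb'));k=1.4286
f=lambda a,z:onz(cm,(a[0]/k,a[1]/k),z)
A=f((403.5,186),.046);B=f((405.5,332),.046);s=f((403,217),.046)
print(A,B,(A+B)/2,np.linalg.norm(A-B),np.degrees(np.arctan2(*(B-A)[[1,0]])),s)
for p in [(384,186),(423,186),(387,332),(424,332)]: print(f(p,.046).round(4))
c=(A+B)/2
for dz in [.096]: print(proj(cm,[c[0],c[1],dz])*k)
for p in [(387,309),(423,309)]: print('grip',f(p,.096).round(4))
# height check of gauge: edges in w1
d1=pickle.load(open('w1.pkl','rb'));a=cv2.imread('pics/w1.png')
uv=proj(d1,[c[0],c[1],.06]).astype(int);print(uv)
x0,y0=max(uv[0]-90,0),max(uv[1]-110,0)
cv2.imwrite('pics/w1c.png',cv2.resize(a[y0:y0+180,x0:x0+200],None,fx=3,fy=3,interpolation=3));print(x0,y0)
E
```

```text
[ 0.43129482 -0.1204723   0.046     ] [ 0.52753603 -0.08013905  0.046     ] [ 0.47941542 -0.10030568  0.046     ] 0.1043510447255052 22.73782970468284 [ 0.45075583 -0.11300452  0.046     ]
[ 0.4362 -0.1327  0.046 ]
[ 0.4264 -0.1083  0.046 ]
[ 0.5326 -0.0927  0.046 ]
[ 0.5225 -0.0676  0.046 ]
[404.72250238 278.29060206]
grip [ 0.5014 -0.1031  0.096 ]
grip [ 0.4932 -0.0826  0.096 ]
[371 294]
281 184
```

View pics/w1c.png

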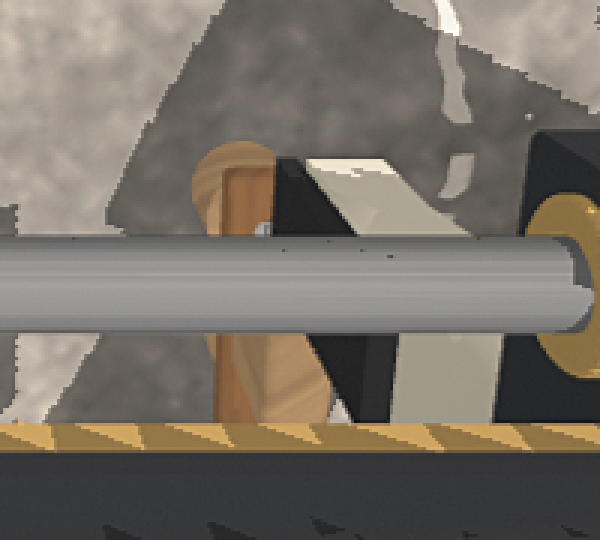

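The second wrist place shows the bar's upper end at crop (222,167), i.e. full image (355,239.7), which I use to check the height.

```bash
python3 - <<'E'
from h import *
import pickle
k=1.4286
w1,w2=[pickle.load(open(f,'rb')) for f in('w1.pkl','w2.pkl')]
print(tri([(w2,(384/k,186/k)),(w1,(355,239.7))]))
E
```

```text
[ 0.4372125  -0.13305987  0.03365939]
```

Emit:
drive_tool:
  increments:
    - [[1,0.008,0,0.35,-0.002],[1,0.008,0,0.7,-0.002],[1,0.008,0,0.7,-0.002],[1,0.008,0,0.7,-0.002]]

```text
time_s: 2.8
tcp_pos: [0.4796, -0.1017, 0.155]
eef_rot: [-179.9, 0.1, -157.5]
contact_force: [0.6, -0.6, 1.1]
gripper_width: 0.0873
gripper_force: 0.0
```

Emit:
drive_tool:
  increments:
    - [[1,0,0,0.3,0],[1,0,0,0.55,0],[1,0,0,0.7,0],[1,0,0,0.75,0],[1,0,0,0.75,0]]

```text
time_s: 3.42
tcp_pos: [0.4798, -0.1007, 0.0647]
eef_rot: [-180.0, 0.1, -157.4]
contact_force: [-1.6, 0.7, -0.3]
gripper_width: 0.0874
gripper_force: 0.0
```

Emit:
drive_tool:
  increments:
    - [[-0.3,0,0,0,0],[-0.5,0,0,0,0],[-1,0,0,0,0],[-1,0,0,0,0],[-1,0,0,0,0]]
  squeeze: 30

```text
time_s: 4.05
tcp_pos: [0.4789, -0.1006, 0.0636]
eef_rot: [180.0, -0.0, -157.4]
contact_force: [-0.3, -0.1, 0.1]
gripper_width: 0.0431
gripper_force: 0.0
```

Emit:
drive_tool:
  increments:
    - [[-1,0,0,0,0],[-1,0,0,0,0],[-1,0,0,0,0]]

```text
time_s: 4.42
tcp_pos: [0.4789, -0.1006, 0.0635]
eef_rot: [180.0, -0.0, -157.4]
contact_force: [0.4, -0.8, -1.1]
gripper_width: 0.0222
gripper_force: 30.0
```

Emit:
drive_tool:
  increments:
    - [[-1,0,0,-0.2,0],[-1,0,0,-0.5,0],[-1,0,0,-0.75,0],[-1,0,0,-0.75,0]]

```text
time_s: 4.92
tcp_pos: [0.4803, -0.1005, 0.1557]
eef_rot: [-179.9, 0.2, -157.4]
contact_force: [-0.7, -0.1, -2.3]
gripper_width: 0.0216
gripper_force: 30.0
```

Emit:
drive_tool:
  increments:
    - [[-1,-0.25,0.25,0,0],[-1,-0.55,0.55,0,0],[-1,-0.85,0.85,0,0],[-1,-1,1,0,0],[-1,-1,1,0,0]]

```text
time_s: 5.55
tcp_pos: [0.5436, 0.0575, 0.1523]
eef_rot: [180.0, -0.1, -157.3]
contact_force: [-0.9, 0.0, -1.8]
gripper_width: 0.022
gripper_force: 30.0
```

```bash
python3 - <<'E'
from h import *
import pickle
s=r.get_state();print(s['tcp_pos'],s['eef_rot'],s['gripper_width'])
cm=camera_model('wrist')
print(proj(cm,(.492,.036,.05)))
im=capture('wrist')[:,:,::-1]
pickle.dump((cm,s),open('w3.pkl','wb'));cv2.imwrite('pics/w3.png',im)
cv2.imwrite('pics/w3v.png',cv2.resize(im[:300],None,fx=1.4286,fy=1.4286,interpolation=3))
E
```

```text
[0.5436309  0.05746327 0.15234448] [ 1.79993448e+02 -1.03942112e-01 -1.57317758e+02] 0.02197596670408557
[282.77305552 132.55724066]
```

View pics/w3v.png

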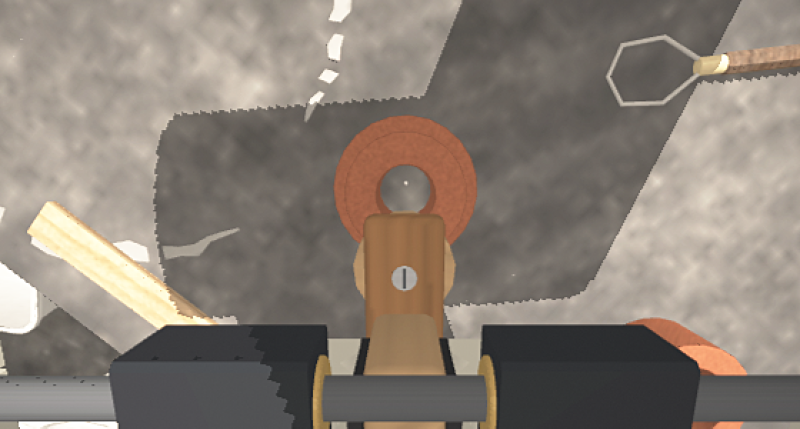

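The footed collar's bore is at picture (405.5,192.5), about 57 px across. The held gauge's bar end is at (404.5,214) with the no-go screw at (404,278).

```bash
python3 - <<'E'
from h import *
import pickle
cm,s=pickle.load(open('w3.pkl','rb'));k=1.4286
y=np.radians(s['eef_rot'][2]);X=np.array([np.cos(y),np.sin(y)]);Y=np.array([np.sin(y),-np.cos(y)])
f=lambda a,z:onz(cm,(a[0]/k,a[1]/k),z)[:2]
t=s['tcp_pos'][:2]
def loc(p): d=p-t; return np.array([d@X,d@Y]).round(4)
for a,z in [((405.5,192.5),.05),((377,192.5),.05),((434,192.5),.05),((405.5,164),.05)]: print(f(a,z),loc(f(a,z)))
zb=s['tcp_pos'][2]-.0635+.046
for a in [(366,214),(443,214),(404,278)]: print('g',loc(f(a,zb)))
print(loc(f((335,185),.01)),loc(f((477,185),.01)),loc(f((405,116),.01)))
E
```

```text
[0.49311932 0.03729863] [0.0544 0.0009]
[0.49862491 0.0241627 ] [ 0.0544 -0.0134]
[0.48761302 0.05043622] [0.0544 0.0151]
[0.48039774 0.03195353] [0.0682 0.0008]
g [ 0.0524 -0.0126]
g [0.0525 0.013 ]
g [0.0305 0.    ]
[ 0.0562 -0.0397] [0.0563 0.0424] [0.0939 0.0007]
```

Emit:
drive_tool:
  increments:
    - [[-1,0.3,0.008,0,0],[-1,0.6,0.008,0,0],[-1,0.722,0.008,0,0],[-1,0.722,0.008,0,0],[-1,0.722,0.008,0,0]]

```text
time_s: 6.22
tcp_pos: [0.4641, 0.0238, 0.1538]
eef_rot: [-180.0, 0.1, -157.4]
contact_force: [1.0, 1.0, -1.0]
gripper_width: 0.0215
gripper_force: 30.0
```

Emit:
drive_tool:
  increments:
    - [[-1,0,0,0.15,0],[-1,0,0,0.27,0],[-1,0,0,0.27,0],[-1,0,0,0.27,0]]

```text
time_s: 6.72
tcp_pos: [0.4637, 0.024, 0.1213]
eef_rot: [-180.0, -0.0, -157.4]
contact_force: [0.3, 0.1, -0.4]
gripper_width: 0.022
gripper_force: 30.0
```

```bash
python3 - <<'E'
from h import *
import pickle
s=r.get_state();print(s['tcp_pos'],s['eef_rot'])
c=s['tcp_pos'];y=np.radians(s['eef_rot'][2]);X=np.array([np.cos(y),np.sin(y),0])
b=np.array([.49,.037,.05])
im=[]
for n,sc in [('side',7),('top',6)]:
    cm=camera_model(n);u=proj(cm,b).astype(int);i=capture(n)[:,:,::-1];
    im.append(cv2.resize(i[u[1]-50:u[1]+30,u[0]-28:u[0]+28],(392,560),interpolation=3))
cv2.imwrite('pics/ins.png',np.hstack(im))
E
```

```text
[0.46371266 0.02395693 0.12130234] [-1.79984615e+02 -1.03277214e-02 -1.57409145e+02]
```

View pics/ins.png

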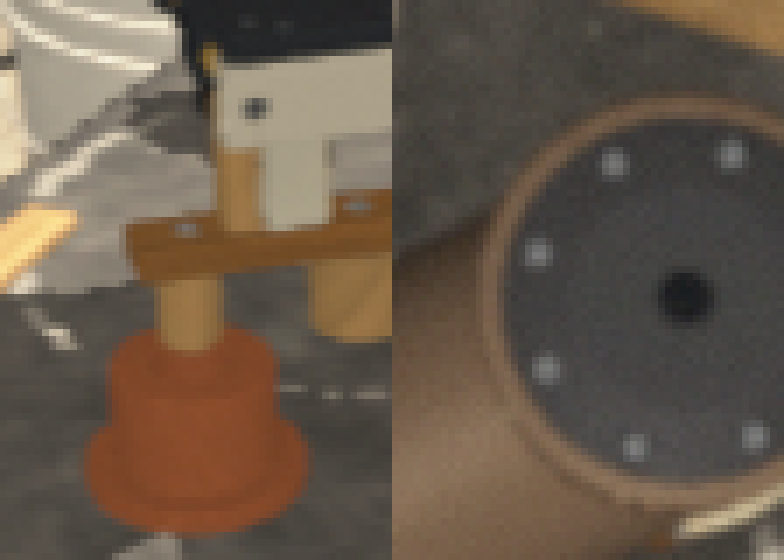

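In the side view the go plug at crop (191,320) stands centred over the bore of the collar at (194,370), so I go down.

Emit:
drive_tool:
  increments:
    - [[-1,0,0,0.06,0],[-1,0,0,0.12,0],[-1,0,0,0.16,0],[-1,0,0,0.16,0]]

```text
time_s: 7.32
tcp_pos: [0.4629, 0.0237, 0.1014]
eef_rot: [-180.0, -0.1, -157.4]
contact_force: [-0.4, -0.4, -0.8]
gripper_width: 0.022
gripper_force: 30.0
```

Emit:
drive_tool:
  increments:
    - [[-1,0,0,0.05,0],[-1,0,0,0.1,0],[-1,0,0,0.14,0],[-1,0,0,0.155,0],[-1,0,0,0.155,0]]

```text
time_s: 7.95
tcp_pos: [0.4633, 0.0238, 0.0832]
eef_rot: [-180.0, -0.0, -157.4]
contact_force: [-0.2, -0.2, -1.8]
gripper_width: 0.0221
gripper_force: 30.0
```

Emit:
drive_tool:
  increments:
    - [[-1,0,0,0,0],[-1,0,0,0.005,0],[-1,0,0,0.008,0],[-1,0,0,0.008,0]]

```text
time_s: 8.45
tcp_pos: [0.4633, 0.0238, 0.0824]
eef_rot: [180.0, 0.0, -157.4]
contact_force: [0.0, 0.1, -1.0]
gripper_width: 0.0217
gripper_force: 30.0
```

Emit:
drive_tool:
  increments:
    - [[-1,0,0,0.006,0],[-1,0,0,0.012,0],[-1,0,0,0.012,0],[-1,0,0,0.012,0]]

```text
time_s: 8.95
tcp_pos: [0.4634, 0.0239, 0.0815]
eef_rot: [-180.0, 0.0, -157.4]
contact_force: [-2.8, -0.6, 4.6]
gripper_width: 0.0219
gripper_force: 30.0
```

Emit:
drive_tool:
  increments:
    - [[-1,0,0,-0.06,0],[-1,0,0,-0.18,0],[-1,0,0,-0.32,0],[-1,0,0,-0.46,0],[-1,0,0,-0.46,0]]

```text
time_s: 9.57
tcp_pos: [0.4642, 0.0242, 0.1374]
eef_rot: [180.0, 0.2, -157.4]
contact_force: [0.2, -0.3, -2.7]
gripper_width: 0.0218
gripper_force: 30.0
```

Emit:
drive_tool:
  increments:
    - [[-1,-0.2,0,0,0],[-1,-0.4,0,0,0],[-1,-0.533,0,0,0],[-1,-0.533,0,0,0],[-1,-0.533,0,0,0]]

```text
time_s: 10.2
tcp_pos: [0.5215, 0.0481, 0.1356]
eef_rot: [180.0, -0.1, -157.4]
contact_force: [0.4, -0.4, -1.1]
gripper_width: 0.022
gripper_force: 30.0
```

Emit:
drive_tool:
  increments:
    - [[-1,0,0,0.06,0],[-1,0,0,0.12,0],[-1,0,0,0.15,0],[-1,0,0,0.15,0]]

```text
time_s: 10.7
tcp_pos: [0.5221, 0.0483, 0.1178]
eef_rot: [-180.0, -0.0, -157.4]
contact_force: [-0.1, 0.0, -1.5]
gripper_width: 0.0217
gripper_force: 30.0
```

```bash
python3 - <<'E'
from h import *
import pickle
s=r.get_state();print(s['tcp_pos'],s['eef_rot'])
b=np.array([.49,.037,.05])
im=[]
cm=camera_model('side');u=proj(cm,b).astype(int);i=capture('side')[:,:,::-1]
im.append(cv2.resize(i[u[1]-50:u[1]+30,u[0]-28:u[0]+28],(392,560),interpolation=3))
cm=camera_model('wrist');u=proj(cm,b);print(u);u=u.astype(int);i=capture('wrist')[:,:,::-1]
y0=max(u[1]-100,0)
im.append(cv2.resize(i[y0:y0+200,u[0]-70:u[0]+70],(392,560),interpolation=3));print(y0,u[0]-70)
pickle.dump((cm,s),open('w4.pkl','wb'))
cv2.imwrite('pics/nogo.png',np.hstack(im))
E
```

```text
[0.52209641 0.04829891 0.11776556] [-1.79998675e+02 -4.50849829e-02 -1.57423879e+02]
[285.64651819 170.36417343]
70 215
```

View pics/nogo.png

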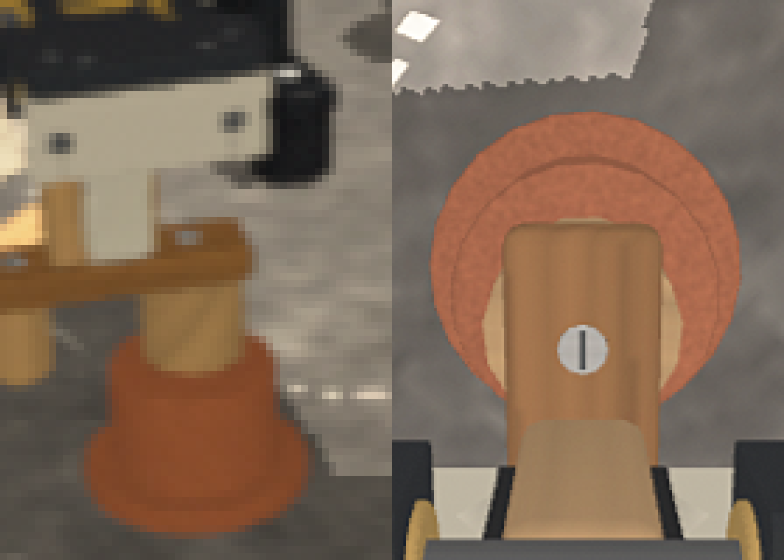

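The side crop shows the no-go plug (192,330) centred over the collar (192,380), with its foot just above the rim. The wrist crop shows it laterally centred too.

Emit:
drive_tool:
  increments:
    - [[-1,0,0,0.012,0],[-1,0,0,0.024,0],[-1,0,0,0.036,0],[-1,0,0,0.042,0],[-1,0,0,0.042,0]]

```text
time_s: 11.42
tcp_pos: [0.5224, 0.0484, 0.1134]
eef_rot: [-180.0, 0.0, -157.4]
contact_force: [-0.8, -0.1, 3.3]
gripper_width: 0.0217
gripper_force: 30.0
```

Emit:
drive_tool:
  increments:
    - [[-1,0,0,0.004,0],[-1,0,0,0.006,0],[-1,0,0,0.006,0],[-1,0,0,0.006,0],[-1,0,0,0.006,0]]

```text
time_s: 12.05
tcp_pos: [0.5225, 0.0485, 0.1134]
eef_rot: [-180.0, 0.0, -157.4]
contact_force: [-3.7, 1.1, 9.4]
gripper_width: 0.0216
gripper_force: 30.0
```

Emit:
drive_tool:
  increments:
    - [[-1,0,0,-0.06,0],[-1,0,0,-0.18,0],[-1,0,0,-0.32,0],[-1,0,0,-0.36,0],[-1,0,0,-0.36,0]]

```text
time_s: 12.68
tcp_pos: [0.5225, 0.0485, 0.156]
eef_rot: [180.0, 0.1, -157.4]
contact_force: [0.1, 1.0, -0.5]
gripper_width: 0.0219
gripper_force: 30.0
```

Emit:
drive_tool:
  increments:
    - [[-1,0.2,-0.25,0,0],[-1,0.4,-0.5,0,0],[-1,0.65,-0.8,0,0],[-1,0.8,-1,0,0],[-1,0.8,-1,0,0]]

```text
time_s: 13.3
tcp_pos: [0.4786, -0.1008, 0.1549]
eef_rot: [180.0, -0.1, -157.6]
contact_force: [0.5, -0.0, -1.6]
gripper_width: 0.0217
gripper_force: 30.0
```

Emit:
drive_tool:
  increments:
    - [[-1,0,0,0.2,0],[-1,0,0,0.4,0],[-1,0,0,0.55,0],[-1,0,0,0.65,0],[-1,0,0,0.65,0]]

```text
time_s: 13.92
tcp_pos: [0.4793, -0.099, 0.0767]
eef_rot: [180.0, -0.1, -157.4]
contact_force: [-0.3, -0.4, -1.2]
gripper_width: 0.022
gripper_force: 30.0
```

Contact should come at TCP z 0.0635.

Emit:
drive_tool:
  increments:
    - [[-1,0,0,0.04,0],[-1,0,0,0.08,0],[-1,0,0,0.1,0],[-1,0,0,0.112,0],[-1,0,0,0.112,0]]

```text
time_s: 14.55
tcp_pos: [0.4798, -0.0993, 0.0642]
eef_rot: [-180.0, -0.0, -157.4]
contact_force: [0.4, -0.0, -1.1]
gripper_width: 0.0218
gripper_force: 30.0
```

Emit:
drive_tool:
  increments:
    - [[-1,0,0,0.005,0],[-1,0,0,0.01,0],[-1,0,0,0.01,0],[-1,0,0,0.01,0]]

```text
time_s: 15.05
tcp_pos: [0.4799, -0.0993, 0.0634]
eef_rot: [-180.0, 0.0, -157.4]
contact_force: [-2.0, 0.9, 5.0]
gripper_width: 0.022
gripper_force: 30.0
```

Standing on the worktop; now I release slowly and withdraw.

Emit:
drive_tool:
  increments:
    - [[-0.4,0,0,0,0],[-0.3,0,0,0,0],[0,0,0,0,0],[0.5,0,0,0,0],[1,0,0,0,0]]

```text
time_s: 15.68
tcp_pos: [0.4798, -0.0992, 0.0629]
eef_rot: [-180.0, -0.0, -157.4]
contact_force: [-0.7, -0.8, 0.4]
gripper_width: 0.0554
gripper_force: 0.0
```

Emit:
drive_tool:
  increments:
    - [[1,0,0,0,0],[1,0,0,0,0],[1,0,0,0,0],[1,0,0,-0.1,0],[1,0,0,-0.2,0]]

```text
time_s: 16.3
tcp_pos: [0.48, -0.0993, 0.088]
eef_rot: [-180.0, 0.0, -157.4]
contact_force: [0.3, 0.9, 0.0]
gripper_width: 0.0878
gripper_force: 0.0
```

Emit:
drive_tool:
  increments:
    - [[1,0,0,-0.3,0],[1,0,0,-0.7,0],[1,0,0,-1,0],[1,0,0,-1,0],[1,0,0,-1,0]]

```text
time_s: 16.92
tcp_pos: [0.4795, -0.0992, 0.2073]
eef_rot: [180.0, 0.0, -157.4]
contact_force: [0.1, -0.1, -0.4]
gripper_width: 0.0875
gripper_force: 0.0
```

```bash
python3 - <<'E'
from h import *
cv2.imwrite('pics/end.png',cv2.resize(capture('side')[:,:,::-1][130:290,180:340],(600,600),interpolation=3))
print(r.get_state()['contact_force'])
E
```

```text
[ 0.27796761 -0.4362454   0.00668296]
```

View pics/end.png

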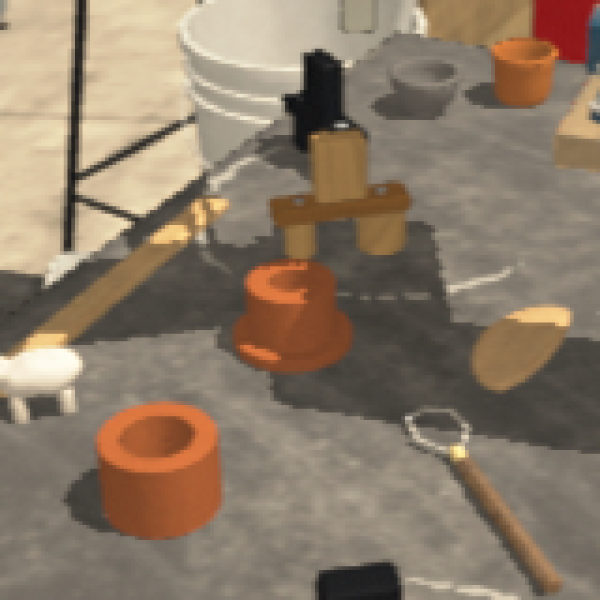

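The gauge stands upright on its plugs at (340,200), clear of both collars. The collars are in place at (293,310) and (160,470).

```bash
python3 -c "
from plant import job
print(job.close_job())"
```

```text
the job is handed in; nothing more can be done
None
```

The job is handed in, with no verdict returned: the go plug went fully home in the footed collar, the no-go plug rested on its rim without entering, and the gauge now stands upright and released with both collars still in place.

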